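# Close the pet-feed bin and tuck its flap

## Task

Close up the grey tilt-out feed bin: push its tilted-out front fully shut, and fold the hinged metal flap down over the top and slide it towards the front until its free edge is tucked fully home beneath the retaining lip, so that the flap stays down by itself once you let go. It is all done by pushing and pressing with the fingertips; leave the things standing around the bin where they are.

Things in the scene. Friction and masses are not known exactly. Their poses are not given: they have to be found in the camera images.
- housing: Fixed grey plastic housing of the tilt-out bin, 150 (x) x 200 (y) mm, walls 122 mm high, open at the front and top. Origin: centre of its underside. Its own -x is the front (roughly towards the robot), +x the back, z up. Side walls are 6 mm thick. Two lugs, 12 mm high, on the rear ends of the side walls (top at 134 mm) carry the flap's hinge rod.
- tray (a joint): Tilt of the grey bin front, rad: 0 is shut, larger is tilted out towards the front (-x of the housing), at most 0.4. It turns about a line along y at the foot of the front, 71 mm in front of the housing's origin and 12 mm up. The front panel is 184 mm wide, 5 mm thick and, when shut, upright, its outer face 76 mm in front of the origin and its top 139 to 141 mm up. It is stiff (about 2.5 N at 100 mm height) and stays where it is left.
- lip (a point): Inner lower edge, at mid width, of the retaining lip: a 150 mm wide, 4.5 mm thick grey ledge that juts 16 mm inwards (+x of the housing) from the top of the bin front and moves with it. With the front shut this edge lies 55 mm in front of the housing's origin and 136.5 mm up.
- flap (a joint): Angle of the aluminium flap, rad: 0 folded flat (upper face 130 mm up), 1.57 upright, up to 2.0 leaning back. 115 mm long from the hinge, 160 wide, 4 thick. Hinge line along y, 128 mm up, 66 mm behind the housing's origin while carriage is 0. Folded and not tucked, it springs up (0.7 N at the free edge) to about 1.2; above that it stays as left. Tucked, it rests up against the lip at about 0.06.
- carriage (a joint): Slide of the flap's hinge rod along its slots, m: 0 is right back, 0.018 is fully forward (towards the housing's -x), end stops at both. It drags with about 4 N and stays where it is left. At 0 the folded flap's free edge passes 6 mm clear behind the shut front's lip; at 0.018 the free edge lies 12 mm beneath the lip. Slid forward too early, the flap cannot get down past the lip.
- flap_edge (a point): Middle of the flap's free edge (mid thickness), 115 mm from the hinge line.
- flap_ridge (a point): Middle of the top of the finger ridge on the flap's outer face (the upper face when folded, the back face when upright): a bar 120 mm wide, 4 mm thick, standing 8 mm off the face, 85 mm from the hinge line. Push it from its hinge side to slide the flap forward.
- jar: Bystander: clear glass jar with a metal twist cap, 72 mm across, 115 mm high; origin at the centre of its underside.
- scoop: Bystander: orange plastic litter scoop, 100 x 80 x 35 mm pan with a handle 110 mm long to its -x; origin under the pan's centre.
- ball: Bystander: round willow ball, 90 mm; origin at its underside.
- bowl: Bystander: steel bowl, 120 mm across, 45 mm high; origin at the centre of its underside.
- brush: Bystander: hand brush with a wooden handle lying flat, handle to its -x; origin at its underside.
- tin: Bystander: plain steel tin, 72 mm across, 75 mm high; origin at the centre of its underside.
Not all that is in view belongs to the job. There is more than one size of the housing; the job needs the largest.

How it is judged:
By the outcome, as a careful person would: the job done as asked, in the order asked, and still so for the second after the job is handed in, with the robot touching nothing.
It also fails if it takes over 45 s, if anything falls off the work surface, if the arm or the gripper's body presses on something with over 40 N, if the wrist force passes 120 N, or if a joint passes its speed limit or range.

## Robot

A 7-joint arm with a two-finger parallel gripper is mounted at the origin on the work surface. World frame = base frame: x ahead of the robot, y to its left, z up, the work surface at z = 0. Lengths are in m, angles in rad, forces in N, time in s.
With the tool pointing down it reaches from about 0.4 to 0.85 m from the base axis. Payload 10.4 kg.
Tool frame: the origin (TCP) lies at the very end of the fingers, on their centre line; the grasp point (between the pads) lies 19 mm behind it; x points along the fingers, y is the direction in which the jaws open and shut, and the axes are right-handed (so a half turn about x gives the same grasp; the last joint's range is limited). The gripper opens to 85 mm and grips with 20 to 120 N. Pads are 22 mm wide; open, the fingers measure 114 mm over their backs; the gripper's body (76 mm by 85 mm) begins 54 mm behind the grasp point. The pads swing forward as they close: fully open they stand 13 mm farther back than shut.
Start: joints at [1.132, 0.332, -0.065, 1.46, 0.022, 1.35, -0.088], TCP at [0.252, -0.572, 0.2] pointing down, gripper open.
Joint ranges: [-2.6, 2.6], [-0.5, 2.12], [-1.47, 1.34], [0.16, 2.42], [-1.27, 4.41], [0.06, 2.06], [-2.6, 2.6]. Speed limits (rad/s): [2.22, 2.22, 2.79, 2.79, 3.14, 3.14, 3.14].

## Interface

Orientations are given as a unit quaternion [x, y, z, w].
In Python, from workcell import monitor, camera, ticket, regions_of gives the robot as it stands.
- The arm moves only by the tool step_arm, never from a script. Its argument "increments" is a list of rows, each a list of 5 numbers: the finger opening in m, from 0 to 0.0854, then the shift along the world's x, y, z in m, then the turn about the world's z in rad. A call has 1 to 12 rows; each row shifts and turns the commanded pose from where the row before left it; what a row does not reach is not made up. A row lasts 1/12 s, in which the tool goes at most 41.7 mm and 7.16 degrees, less where a joint would pass 70% of its speed; a pose out of reach is approached as far as the arm can. A call with a gripper value outside its range is refused whole. The fingers move at their own pace and stop on an object; "force" is the grip in N (left out, the last holds). Time passes only in rows, so rows that do not move let the fingers close. It gives the time, the measured TCP pose, the force and the opening at its end, in the units of the state.
- monitor.get_obs(): the state, without advancing time (a new reading comes with each control period).
- camera(name): name is "side" or "top"; returns a dict with "color" (420x560x3 uint8, red, green, blue), "range_z" (420x560 float32, m along the optical axis (not along the pixel's ray), 0 where there is no reading), "fx", "fy", "cx", "cy" (pixels), "k1" (the pictures are not rectified: a ray, as slopes to the right and down, at radius r is drawn at 1 + k1 r^2 times it, then the intrinsics apply), "cam_to_world" (4x4, takes a point from camera to world coordinates). Camera axes: x right, y up, looking along -z (the intrinsics and any distortion apply to the point x, -y, -z); pixel columns grow to the right and rows downward; lengths in m; the calibration is good to about 2 mm. A picture is of the moment at which its call begins.
- ticket.hand_in(): hands the job in, once; it reports no verdict.
Trained networks look in a picture, given as the dict that the camera call returned (one of the last four; its "shot" number tells which), for a name from the list of things; names that differ only in an ending like _2 or _b are one class to them, and where a whole thing is asked for, a point or a joint stands for the part that bears it (a point fixed in the world has none). Each returns a list of dicts, best first, with "p" (0 to 1); they miss things now and then, are a little off and sometimes report something else, mostly with a low value. They report only what shows in the picture. A call takes as long as a camera call. They do not tell look-alikes from the thing itself.
- regions_of(picture, query): "region" (420x560 bool, what is visible of it) and "centre" ([row, column] in pixels, amid what is visible of it).
The state is a dict: "clock": time; "joint_pos": joint angles; "joint_velocities": joint speeds; "tau": joint torques, N m; "position": TCP position; "ee_rot": TCP orientation; "ft_force": force on the tool from outside, world axes, zero at the start; "torque": the same for the moment, N m; "grip_width": opening from 0.0 (shut) to 1.0 (fully open).
Only numpy, scipy, OpenCV 4.12 (cv2) and the standard library are available. Lean on these libraries where they do the work, as an engineer would, in place of code of your own. Each camera call takes 0.05 s, during which the arm holds its last target. There are 200 camera calls.

## Working session

There is one attempt and no reset: what is moved stays moved. The work goes in short steps, Python scripts to look and compute and a tool call to move; the robot and the scene stay as the last step left them, time stands still between calls to the robot, and variables do not carry over. Pictures are saved under pics/ and viewed, about 8 in all and at most 12, crops included, and the job is handed in when it is done.

Besides the shell and the picture viewer there is one more tool, called after "Request:" as name([rows], argument=value, ...), one row to a line, values as JSON. step_arm: Moves the arm, as the interface text tells. Its arguments: {"type":"object","properties":{"increments":{"type":"array"},"force":{"type":"number"}},"required":["increments"]}

```bash
mkdir -p pics; cat > h.py <<'E'
import numpy as np, cv2
from workcell import monitor, camera, ticket, regions_of
def cloud(p):
    z=p["range_z"]; K=np.array([[p["fx"],0,p["cx"]],[0,p["fy"],p["cy"]],[0,0,1.]])
    v,u=np.mgrid[:420,:560]
    n=cv2.undistortPoints(np.stack([u.ravel(),v.ravel()],1).astype(np.float64)[:,None],K,np.array([p["k1"],0,0,0,0.]))[:,0].reshape(420,560,2)
    P=np.stack([n[...,0]*z,-n[...,1]*z,-z,np.ones_like(z)],-1)@np.array(p["cam_to_world"]).T
    P=P[...,:3]; P[z<=0]=np.nan
    return P
def save(p,name,crop=None,s=1):
    im=p["color"][...,::-1]
    if crop: im=im[crop[0]:crop[1],crop[2]:crop[3]]
    cv2.imwrite("pics/"+name,cv2.resize(im,None,fx=s,fy=s,interpolation=cv2.INTER_CUBIC))
E
python3 - <<'E'
from h import *
np.set_printoptions(precision=3,suppress=True)
for c in ("top","side"):
    p=camera(c); save(p,c+"0.png",s=1.4); P=cloud(p)
    print(c,np.array(p["cam_to_world"])[:3,3])
    for q in ["housing","tray","flap","flap_edge","flap_ridge","lip","jar","scoop","ball","bowl","brush","tin"]:
        for r in regions_of(p,q)[:3]:
            X=P[r["region"]]; X=X[~np.isnan(X[:,0])]
            print(q,round(r["p"],2),np.round(r["centre"]),r["region"].sum(),np.percentile(X,2,0) if len(X) else '',np.percentile(X,98,0) if len(X) else '')
o=monitor.get_obs();print(o["clock"],o["position"],o["ee_rot"],o["grip_width"])
E
```

```text
top [ 0.385 -0.029  1.554]
housing 0.93 [312. 208.] 2323 [0.254 0.096 0.007] [0.374 0.246 0.105]
housing 0.69 [222. 236.] 5200 [ 0.464 -0.007  0.004] [0.644 0.19  0.237]
housing 0.59 [292. 307.] 2161 [ 0.312 -0.171  0.004] [ 0.42  -0.033  0.105]
tray 0.92 [234. 233.] 2745 [0.46  0.008 0.015] [0.579 0.187 0.141]
tray 0.89 [324. 206.] 481 [ 0.249  0.11  -0.001] [0.302 0.248 0.107]
tray 0.75 [307. 304.] 439 [ 0.312 -0.165  0.008] [ 0.369 -0.039  0.107]
flap 0.86 [312. 209.] 1327 [0.272 0.113 0.036] [0.363 0.23  0.101]
flap 0.78 [292. 306.] 1341 [ 0.331 -0.157  0.018] [ 0.413 -0.045  0.101]
flap 0.67 [191. 237.] 453 [0.618 0.01  0.   ] [0.682 0.158 0.246]
flap_edge 0.91 [189. 237.] 476 [0.618 0.006 0.004] [0.666 0.158 0.246]
flap_edge 0.81 [306. 206.] 1263 [0.275 0.115 0.088] [0.361 0.227 0.101]
flap_edge 0.61 [290. 304.] 1210 [ 0.333 -0.154  0.089] [ 0.412 -0.047  0.101]
flap_ridge 0.76 [292. 304.] 1271 [ 0.333 -0.157  0.088] [ 0.412 -0.045  0.101]
flap_ridge 0.65 [311. 206.] 1302 [0.272 0.114 0.087] [0.361 0.231 0.101]
flap_ridge 0.62 [189. 237.] 428 [0.618 0.009 0.133] [0.644 0.158 0.
[... 1790 characters left out ...]
167 0.243]
lip 0.91 [216. 381.] 355 [ 0.312 -0.164  0.013] [ 0.372 -0.034  0.105]
lip 0.88 [314. 396.] 773 [0.25  0.122 0.013] [0.328 0.247 0.105]
lip 0.79 [249. 286.] 2680 [0.462 0.01  0.022] [0.572 0.197 0.14 ]
scoop 0.57 [337. 231.] 2780 [0.444 0.249 0.001] [0.647 0.334 0.042]
scoop 0.57 [208. 232.] 1575 [0.618 0.015 0.13 ] [0.642 0.167 0.243]
ball 0.65 [240. 201.] 879 [0.691 0.01  0.   ] [0.802 0.118 0.087]
bowl 0.51 [193. 223.] 86 [ 0.663 -0.149  0.024] [ 0.772 -0.069  0.047]
brush 0.93 [176. 385.] 471 [ 0.251 -0.424  0.002] [ 0.434 -0.344  0.022]
tin 0.97 [285. 160.] 1297 [0.731 0.204 0.007] [0.793 0.264 0.077]
1.3 [ 0.252 -0.572  0.2  ] [ 0.692  0.146 -0.692  0.146] 1.0011032256304042
```

View pics/top0.png

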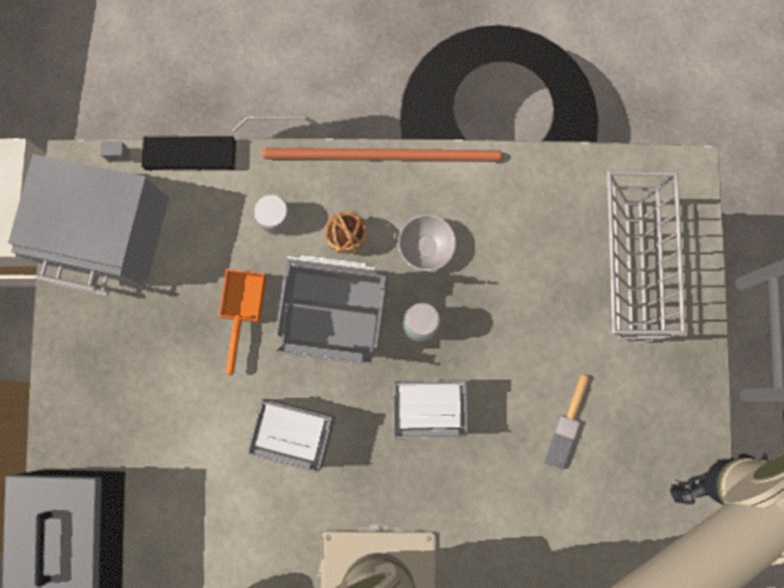

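View pics/side0.png

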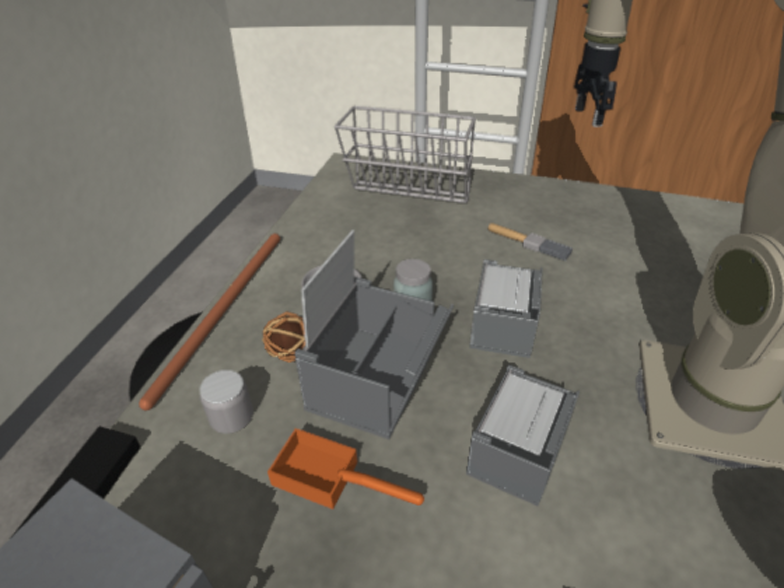

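```bash
python3 - <<'E'
from h import *
from scipy.spatial.transform import Rotation as R
np.set_printoptions(precision=4,suppress=True)
o=monitor.get_obs();print(R.from_quat(o["ee_rot"]).as_matrix())
for c in ("top","side"):
    p=camera(c);P=cloud(p);X=P.reshape(-1,3);X=X[~np.isnan(X[:,0])]
    b=(X[:,0]>.44)&(X[:,0]<.68)&(X[:,1]>-.03)&(X[:,1]<.22)
    # side wall tops
    w=X[b&(X[:,2]>.116)&(X[:,2]<.128)]
    (cx,cy),(a,d),t=r=cv2.minAreaRect((w[:,:2]*1000).astype(np.float32)); print(c,"walls",r,len(w))
    f=X[b&(X[:,2]>.15)]; print("flap n",len(f)); 
    m=f.mean(0);U,S,V=np.linalg.svd(f-m,full_matrices=False);print(m,V[2],S, "top",np.percentile(f[:,2],99))
    k=f[f[:,2]>.235]; print("edge",k.mean(0),len(k), np.polyfit(k[:,1],k[:,0],1) if len(k)>5 else '', k[:,1].min() if len(k) else 0,k[:,1].max() if len(k) else 0)
    t=X[b&(X[:,0]<.58)&(X[:,2]>.128)&(X[:,2]<.15)]; print("lip",len(t),t.mean(0),t.min(0),t.max(0),np.polyfit(t[:,1],t[:,0],1))
E
```

```text
[[ 0.0001  0.4039 -0.9148]
 [-0.0001 -0.9148 -0.4039]
 [-1.      0.0001 -0.    ]]
top walls ((553.1318969726562, 93.35693359375), (200.52548217773438, 184.47503662109375), 83.0864486694336) 254
flap n 405
[0.6305 0.0836 0.2121] [-0.9913  0.1248 -0.0408] [0.8863 0.5316 0.0765] top 0.24634511198400003
edge [0.6279 0.0852 0.2411] 117 [0.1279 0.617 ] 0.0063015592572475305 0.16347756779321215
lip 445 [0.4712 0.1043 0.1362] [0.4509 0.0151 0.1283] [0.4901 0.1955 0.1467] [0.1176 0.459 ]
side walls ((554.8170166015625, 97.25633239746094), (203.07614135742188, 181.35260009765625), 83.38853454589844) 528
flap n 1369
[0.6293 0.0961 0.2012] [ 0.9902 -0.1269  0.059 ] [1.7443 1.0437 0.0289] top 0.24373789423497225
edge [0.6271 0.0945 0.2406] 208 [0.1261 0.6152] 0.0068046339581266935 0.16814088815781847
lip 573 [0.4724 0.115  0.137 ] [0.4518 0.0187 0.1282] [0.4906 0.1997 0.1429] [0.1192 0.4586]
```

The top view shows the big bin (~(335,310) px) with its front tilted out, its flap upright at the rear and two shut small look-alikes in front. The side view agrees: flap at (330,290), tin, ball and scoop clear of it. I'll fix the housing frame next and start moving in the same turn.

```bash
cat >> h.py <<'E'
YAW=-0.125
U=np.array([np.cos(YAW),np.sin(YAW)]);V=np.array([-U[1],U[0]])
def uvz(p):
    X=cloud(p).reshape(-1,3);X=X[~np.isnan(X[:,0])]
    return np.c_[X[:,:2]@U,X[:,:2]@V,X[:,2]]*1000
E
python3 - <<'E'
from h import *
np.set_printoptions(precision=1,suppress=True)
for c in ("top","side"):
    X=uvz(camera(c)); u,v,z=X.T
    b=(u>420)&(u<660)&(v>40)&(v<285)
    def pr(n,m,ax): 
        a=X[m&b][:,ax]; print(c,n,len(a),np.percentile(a,[1,5,25,50,75,95,99]) if len(a) else '')
    w=(abs(z-122)<3)
    pr("walltop v",w&(u>490)&(u<580),1)
    pr("rear u (walltops)",w&(u>560),0)
    pr("lug z",(z>128)&(z<140)&(u>585)&((v<85)|(v>245)),2)
    pr("lug u",(z>128)&(z<140)&(u>585)&((v<80)|(v>248)),0)
    pr("outer +v face u",(z>20)&(z<118)&(v>255)&(v<280),0)
    pr("outer +v face v",(z>20)&(z<118)&(v>255)&(v<280)&(u>500),1)
    for lo,hi in((150,165),(170,190),(190,207),(218,235)): pr(f"flap u {lo}",(z>lo)&(z<hi)&(u>560),0)
    pr("flap v",(z>150)&(u>560),1)
    pr("lip u",(z>128)&(z<150)&(u<540),0);pr("lip z",(z>128)&(z<150)&(u<540),2)
E
```

```text
top walltop v 93 [ 61.3  61.7  64.4 255.5 258.5 261.3 261.8]
top rear u (walltops) 61 [560.7 562.1 572.5 584.3 594.6 624.7 627. ]
top lug z 97 [128.7 129.3 131.6 133.3 134.9 138.4 139.3]
top lug u 93 [595.5 596.3 604.6 613.1 620.7 627.1 629.2]
top outer +v face u 187 [480.3 486.4 530.5 569.1 590.1 615.3 621.3]
top outer +v face v 164 [255.  255.3 255.7 256.1 256.5 257.5 261.1]
top flap u 150 31 [615.6 615.7 616.  616.3 616.7 617.1 617.2]
top flap u 170 49 [613.7 614.  614.3 614.7 614.9 615.5 615.7]
top flap u 190 39 [612.8 612.8 613.1 613.4 613.7 614.4 619.3]
top flap u 218 52 [610.9 611.1 611.5 611.8 618.8 622.2 623.1]
top flap v 408 [ 83.1  91.8 124.  160.1 197.4 230.4 238.9]
top lip u 443 [444.9 445.6 449.3 454.4 459.5 463.8 464.6]
top lip z 443 [128.9 130.4 133.6 136.3 138.9 143.  144.4]
side walltop v 215 [ 65.5  66.8  70.1 260.8 263.8 265.4 266.1]
side rear u (walltops) 123 [560.5 563.  573.5 589.5 607.4 625.4 627.6]
side lug z 159 [128.3 128.8 131.1 132.8 134.2 135.4 135.9]
side lug u 150 [592.8 593.4 599.8 608.4 617.4 625.  627.6]
side outer +v face u 2051 [458.7 474.9 503.9 543.6 584.8 619.1 626.1]
side outer +v face v 1595 [263.4 264.  264.7 265.2 265.8 266.6 267.1]
side flap u 150 187 [613.9 614.1 614.6 615.  615.4 616.1 617.5]
side flap u 170 262 [612.1 612.5 613.1 613.6 614.1 614.8 615.8]
side flap u 190 236 [611.2 611.4 611.8 612.3 612.7 613.5 614.6]
side flap u 218 254 [609.4 609.6 610.2 610.7 611.1 611.9 613.1]
side flap v 1363 [ 86.6  96.3 134.1 176.5 214.9 243.5 245.4]
side lip u 576 [445.3 446.  449.3 454.1 459.5 463.6 464.6]
side lip z 576 [131.1 132.6 134.9 137.5 139.1 140.8 141.8]
```

Request:
step_arm([
  [0.0,0,0,0.03,0],
  [0,0.0,0.02,0.04,-0.108],
  [0,0.01,0.035,0.02,-0.108],
  [0,0.01,0.035,0.01,-0.108],
  [0,0.01,0.038,0,-0.108],
  [0,0.01,0.038,0,-0.108],
  [0,0.01,0.038,0,0],
  [0,0.01,0.038,0,0],
  [0,0.01,0.038,0,0],
  [0,0.01,0.038,0,0],
  [0,0.01,0.038,0,0],
], force=60)

```text
clock: 2.42
position: [0.3425, -0.2152, 0.2975]
ee_rot: [0.706, -0.044, -0.706, -0.044]
ft_force: [0.3, 0.4, 0.7]
grip_width: -0.0
```

Request:
step_arm([
  [0,0.01,0.036,0,0],
  [0,0.01,0.036,0,0],
  [0,0.01,0.036,0,0],
  [0,0.01,0.036,0,0],
  [0,0.01,0.036,0,0],
  [0,0.01,0.036,0,0],
  [0,0.01,0.036,-0.01,0],
  [0,0.01,0.036,-0.03,0],
  [0,0.009,0.037,-0.03,0],
  [0,0,0,-0.036,0],
  [0,0,0,-0.036,0],
  [0,0,0,-0.033,0],
])

```text
clock: 3.42
position: [0.4285, 0.0985, 0.1288]
ee_rot: [0.706, -0.043, -0.706, -0.043]
ft_force: [0.3, -0.9, -0.9]
grip_width: 0.001
```

Request:
step_arm([
  [0,0,0,0,0],
  [0,0.008,-0.001,0,0],
  [0,0.008,-0.001,0,0],
  [0,0.008,-0.001,0,0],
  [0,0.008,-0.001,0,0],
  [0,0.008,-0.001,0,0],
  [0,0.005,-0.001,0,0],
  [0,0.003,0,0,0],
  [0,0,0,0,0],
])

```text
clock: 4.17
position: [0.4775, 0.092, 0.1305]
ee_rot: [-0.706, 0.044, 0.706, 0.044]
ft_force: [-0.8, -0.7, 0.3]
grip_width: 0.005
```

Request:
step_arm([
  [0,-0.003,0,-0.01,0],
  [0,0,0,-0.01,0],
  [0,0.004,-0.0005,0,0],
  [0,0.003,-0.0005,0,0],
  [0,0.002,0,0,0],
  [0,0.002,0,0,0],
])

```text
clock: 4.67
position: [0.4846, 0.0908, 0.1101]
ee_rot: [-0.706, 0.044, 0.706, 0.043]
ft_force: [-3.1, -1.7, 9.8]
grip_width: -0.001
```

Request:
step_arm([
  [0,0.002,0,0,0],
  [0,0.002,0,0,0],
  [0,0,0,0,0],
])

```text
clock: 4.92
position: [0.4892, 0.0903, 0.1104]
ee_rot: [0.706, -0.044, -0.705, -0.044]
ft_force: [-0.4, -3.7, 8.6]
grip_width: -0.001
```

```bash
python3 - <<'E'
from h import *
p=camera("side");save(p,"side1.png",(150,330,180,400),3)
for c,X in(("side",uvz(p)),("top",uvz(camera("top")))):
    u,v,z=X.T
    for lo,hi in ((100,145),(190,245)):
        m=(u>430)&(u<560)&(v>lo)&(v<hi)&(z>132)&(z<146)
        print(c,lo,m.sum(),np.percentile(u[m],[2,50,98]).round(1),np.percentile(z[m],[5,50,95]).round(1))
print(monitor.get_obs()["ft_force"])
E
```

```text
side 100 83 [460.7 465.5 475.2] [134.8 139.3 142. ]
side 190 220 [460.3 469.4 480.1] [135.6 140.2 142.5]Traceback (most recent call last):
  File "<stdin>", line 7, in <module>
    return _quantile_unchecked(
        a, q, axis, out, overwrite_input, method, keepdims, weights)
    return _ureduce(a,
                    func=_quantile_ureduce_func,
    ...<5 lines>...
                    overwrite_input=overwrite_input,
                    method=method)
    r = func(a, **kwargs)
    result = _quantile(arr,
                       quantiles=q,
    ...<2 lines>...
                       out=out,
                       weights=wgt)
    slices_having_nans = np.isnan(arr[-1, ...])
                                  ~~~^^^^^^^^^
IndexError: index -1 is out of bounds for axis 0 with size 0
```

View pics/side1.png

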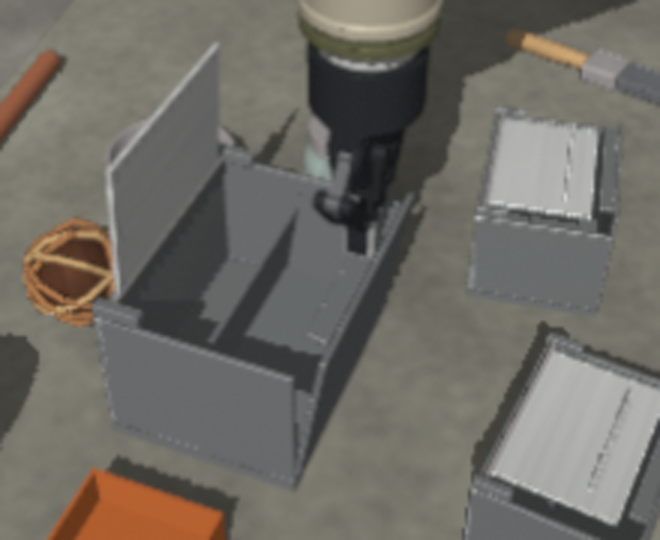

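The picture shows the fingertips (360,245) inside the panel: they rode over its top edge instead of pushing its outer face. I'll lift out, go back in front and come in lower.

Request:
step_arm([
  [0,0,0,0.01,0],
  [0,0,0,0.015,0],
  [0,0,0,0.015,0],
  [0,0,0,0.015,0],
  [0,0,0,0.015,0],
  [0,0,0,0.01,0],
  [0,-0.03,0.004,0,0],
  [0,-0.03,0.004,0,0],
  [0,-0.02,0.002,0,0],
  [0,0,0,0,0],
])

```text
clock: 5.85
position: [0.4058, 0.1015, 0.1901]
ee_rot: [-0.706, 0.044, 0.706, 0.042]
ft_force: [0.4, 0.3, 0.2]
grip_width: -0.0
```

```bash
python3 - <<'E'
from h import *
for c in("side","top"):
    u,v,z=uvz(camera(c)).T
    for lo,hi in ((75,120),(120,200),(200,245)):
        m=(u>440)&(u<560)&(v>lo)&(v<hi)&(z>130)&(z<146)
        if m.sum(): print(c,lo,m.sum(),np.percentile(u[m],[2,50,98]).round(1),np.percentile(z[m],[5,50,95]).round(1))
o=monitor.get_obs();print(o["clock"],o["position"],o["ft_force"])
E
```

```text
side 75 102 [460.7 467.9 479.8] [134.5 140.3 142.4]
side 120 291 [460.6 469.5 480.1] [135.3 140.2 142.8]
side 200 185 [460.2 468.8 479.6] [135.6 140.  142.4]
top 75 107 [460.3 468.9 480.1] [133.3 138.5 142.9]
top 120 127 [460.4 471.7 479.9] [133.5 139.8 144.1]
top 200 100 [459.9 469.8 479.7] [135.  139.1 142.7]
5.95 [0.40867634 0.10061693 0.19049138] [ 0.67494234 -0.05991334  1.29709022]
```

Request:
step_arm([
  [0,0.015,0,-0.03,0],
  [0,0,0,-0.03,0],
  [0,0,0,-0.025,0],
  [0,0,0,-0.01,0],
  [0,0,0,0,0],
  [0,0.008,-0.001,0,0],
  [0,0.008,-0.001,0,0],
  [0,0.008,-0.001,0,0],
  [0,0.006,-0.001,0,0],
  [0,0,0,0,0],
])

```text
clock: 6.78
position: [0.4558, 0.0968, 0.0961]
ee_rot: [0.706, -0.044, -0.705, -0.045]
ft_force: [-0.3, -0.1, -0.3]
grip_width: 0.0
```

Request:
step_arm([
  [0,0.006,-0.001,0,0],
  [0,0.006,-0.001,0,0],
  [0,0.006,-0.0005,0,0],
  [0,0.004,-0.0005,0,0],
  [0,0.003,0,0,0],
  [0,0,0,0,0],
])

```text
clock: 7.28
position: [0.4795, 0.094, 0.0954]
ee_rot: [0.706, -0.044, -0.706, -0.044]
ft_force: [-0.3, 0.6, 0.3]
grip_width: 0.002
```

Request:
step_arm([
  [0,0.003,-0.0005,0,0],
  [0,0.003,-0.0005,0,0],
  [0,0.002,0,0,0],
  [0,0,0,0,0],
])

```text
clock: 7.62
position: [0.4834, 0.0935, 0.0948]
ee_rot: [-0.703, 0.044, 0.708, 0.043]
ft_force: [-19.1, 0.9, 12.6]
grip_width: -0.003
```

```bash
python3 - <<'E'
from h import *
p=camera("side");save(p,"side2.png",(180,320,220,380),4)
u,v,z=uvz(p).T
for lo,hi in ((75,120),(200,245)):
        m=(u>440)&(u<560)&(v>lo)&(v<hi)&(z>130)&(z<146)
        if m.sum(): print(lo,m.sum(),np.percentile(u[m],[2,50,98]).round(1),np.percentile(z[m],[5,50,95]).round(1))
E
```

```text
200 173 [478.7 487.4 498. ] [134.4 140.6 142.4]
```

Request:
step_arm([
  [0,-0.015,0.001,0,0],
  [0,-0.015,0.002,0.01,0],
  [0,0,0,0.035,0],
  [0,0,0,0.038,0],
  [0,0,0,0.038,0],
  [0,0,0,0.038,0],
  [0,0,0,0.03,0],
  [0,0.02,0,0.02,0],
  [0,0.035,-0.003,0,0],
  [0,0.035,-0.003,0,0],
  [0,0.035,-0.003,0,0],
  [0,0.035,-0.003,0,0],
])

```text
clock: 8.67
position: [0.619, 0.0831, 0.304]
ee_rot: [0.706, -0.045, -0.706, -0.044]
ft_force: [0.4, -0.5, 1.4]
grip_width: -0.003
```

Request:
step_arm([
  [0,0.025,-0.002,0,0],
  [0,0.025,-0.001,0,0],
  [0,0,0,0,0],
  [0,0,0,-0.03,0],
  [0,0,0,-0.035,0],
  [0,0,0,-0.035,0],
  [0,0,0,-0.01,0],
  [0,0,0,0,0],
])

```text
clock: 9.33
position: [0.6655, 0.0801, 0.1917]
ee_rot: [-0.704, 0.044, 0.707, 0.043]
ft_force: [0.8, -0.1, -0.1]
grip_width: 0.004
```

```bash
python3 - <<'E'
from h import *
p=camera("side");save(p,"side3.png",(130,330,160,380),3)
for c,X in(("side",uvz(p)),("top",uvz(camera("top")))):
    u,v,z=X.T
    m=(u>440)&(u<540)&(v>75)&(v<245)&(z>130)&(z<146)
    print(c,m.sum(),np.percentile(u[m],[2,50,98]).round(1),np.percentile(z[m],[5,50,95]).round(1))
o=monitor.get_obs();q=o["position"];print(q,q[:2]@U,q[:2]@V,o["ft_force"])
E
```

```text
side 564 [479.2 487.  498.2] [133.2 140.6 142.5]
top 320 [478.8 488.4 499.6] [134.2 139.4 144.7]
[0.66745708 0.08110315 0.19629278] 0.6521378425756318 0.16368539057904574 [-0.1676928  -0.30172019  0.55487975]
```

View pics/side3.png

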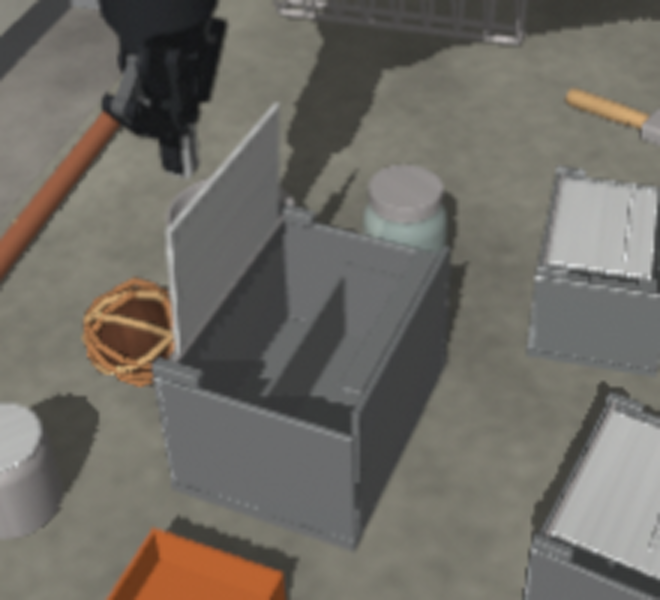

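Request:
step_arm([
  [0,-0.012,0.0015,-0.005,0],
  [0,-0.012,0.0015,-0.005,0],
  [0,-0.009,0.001,-0.002,0],
  [0,-0.009,0.001,-0.002,0],
  [0,-0.008,0.001,-0.004,0],
  [0,-0.007,0.001,-0.004,0],
  [0,-0.0065,0.001,-0.006,0],
  [0,-0.006,0.0005,-0.006,0],
  [0,0,0,0,0],
])

```text
clock: 10.18
position: [0.596, 0.0919, 0.1699]
ee_rot: [0.707, -0.044, -0.705, -0.042]
ft_force: [-36.7, -5.4, 60.7]
grip_width: 0.001
```

```bash
cat > chk.py <<'E'
from h import *
import sys
p=camera("side")
if len(sys.argv)>1: save(p,sys.argv[1],(130,330,160,380),3)
for c,X in(("side",uvz(p)),("top",uvz(camera("top")))):
    u,v,z=X.T
    for lo,hi in((90,130),(195,235)):
        m=(u>440)&(u<660)&(v>lo)&(v<hi)&(z>126)&(z<250)
        print(c,lo,[(a,int(((u>=a)&(u<a+10)&m).sum()),round(float(np.median(z[(u>=a)&(u<a+10)&m])),1)) for a in range(470,640,10) if ((u>=a)&(u<a+10)&m).sum()>3])
o=monitor.get_obs();q=o["position"];print(o["clock"],q,q[:2]@U,q[:2]@V,o["ft_force"])
E
python3 chk.py side4.png
```

```text
side 90 [(470, 19, 132.1), (480, 65, 140.0), (490, 51, 141.5), (540, 4, 219.7), (550, 27, 220.1), (560, 15, 202.9), (570, 30, 201.8), (620, 5, 131.4)]
side 195 [(470, 36, 134.8), (480, 71, 140.4), (490, 60, 141.2), (540, 6, 219.9), (550, 39, 220.1), (560, 19, 204.1), (570, 52, 201.5), (580, 12, 178.5), (590, 16, 165.2), (600, 12, 152.3), (610, 14, 138.9), (620, 8, 131.3)]
top 90 [(580, 6, 179.1), (590, 13, 163.0), (600, 17, 150.8), (610, 22, 138.6), (620, 13, 131.4)]
top 195 [(470, 10, 134.7), (480, 56, 138.1), (490, 53, 141.1)]
10.2833 [0.59658052 0.09176732 0.17023281] 0.5804847294945875 0.16542983704886838 [-36.95820618  -6.01226477  59.86513406]
```

View pics/side4.png

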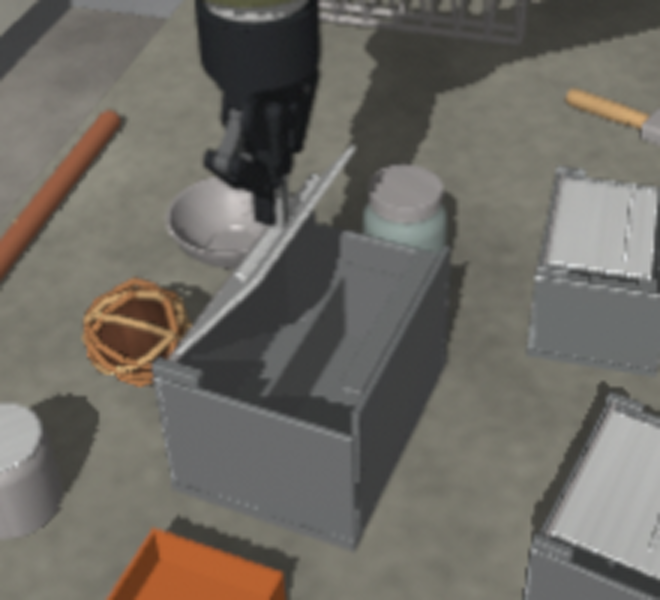

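Force on the tool points forward and up, so the tip is bearing on the ridge from its free-edge side. That means the real fingertip is higher than the reported TCP, which also explains the first slip. I'll back off and measure the tip in the images.

Request:
step_arm([
  [0,0,0,0.015,0],
  [0,0.01,-0.001,0.02,0],
  [0,0.02,-0.0025,0.01,0],
  [0,0.025,-0.003,0,0],
  [0,0.025,-0.003,0,0],
  [0,0,0,0,0],
  [0,0,0,0,0],
])

```text
clock: 10.87
position: [0.6788, 0.0804, 0.2074]
ee_rot: [0.707, -0.044, -0.705, -0.045]
ft_force: [0.0, 0.4, 0.3]
grip_width: -0.001
```

```bash
python3 chk.py; python3 - <<'E'
from h import *
for c in("side","top"):
    p=camera(c);X=uvz(p);o=monitor.get_obs();q=o["position"]*1000
    tu,tv=q[:2]@U,q[:2]@V
    u,v,z=X.T
    m=(abs(u-tu)<25)&(abs(v-tv)<35)&(z>q[2]-20)&(z<q[2]+70)
    print(c,"tcp",tu,tv,q[2],m.sum())
    Y=X[m]
    for lo in range(-20,70,6):
        k=Y[(Y[:,2]-q[2]>=lo)&(Y[:,2]-q[2]<lo+6)]
        if len(k)>2: print(lo,len(k),(k.min(0)-[tu,tv,q[2]]).round(1),(k.max(0)-[tu,tv,q[2]]).round(1))
E
```

```text
side 90 [(470, 16, 134.4), (480, 67, 139.8), (490, 49, 141.3), (580, 53, 235.7), (590, 52, 205.3), (600, 54, 170.1), (610, 39, 139.9)]
side 195 [(470, 30, 133.8), (480, 80, 140.4), (490, 59, 141.0), (580, 71, 235.6), (590, 73, 204.0), (600, 61, 172.2), (610, 59, 140.2)]
top 90 [(470, 4, 131.6), (480, 11, 139.8), (490, 4, 140.6)]
top 195 [(470, 10, 134.6), (480, 56, 138.5), (490, 54, 140.3), (580, 23, 236.6), (590, 32, 221.7), (600, 33, 209.6), (610, 7, 147.3), (620, 11, 132.2)]
10.9667 [0.6775155  0.08094961 0.20732581] 0.662136931787819 0.16478707405882137 [ 0.26154243 -0.46043011 -0.11686821]
side tcp 661.9113683222698 164.59748219475338 207.13997702234914 174
28 6 [-9.3  4.9 30.2] [ 5.3  8.6 34. ]
34 18 [-12.   -6.1  34. ] [ 7.8 12.  39.3]
40 32 [-11.9  -6.1  40.1] [ 6.4 15.8 45.9]
46 27 [-12.7  -3.9  46.3] [ 4.8 15.3 51.7]
52 34 [-12.3 -13.7  52. ] [ 7.  16.2 57.6]
58 33 [-12.  -11.8  58.1] [ 5.9 15.2 63.3]
64 24 [-12.3  -5.2  64.1] [ 7.5 14.8 69.5]
top tcp 661.8084949306499 164.32949437639996 206.87748536156525 0
```

```bash
python3 - <<'E'
from h import *
p=camera("side");X=uvz(p);o=monitor.get_obs();q=o["position"]*1000
T=np.array([q[:2]@U,q[:2]@V,q[2]]);D=X-T
D=D[(abs(D[:,0])<70)&(abs(D[:,1])<80)&(D[:,2]>20)]
for lo in range(20,180,10):
    k=D[(D[:,2]>=lo)&(D[:,2]<lo+10)]
    if len(k)>2: print(lo,len(k),k.min(0).round(),k.max(0).round())
E
```

```text
30 19 [-12.  -4.  31.] [ 9.  8. 40.]
40 52 [-13. -15.  40.] [ 5. 16. 50.]
50 52 [-12.  -6.  50.] [ 8. 16. 60.]
60 52 [-13. -13.  60.] [ 5. 16. 70.]
70 39 [-14. -25.  71.] [10. 31. 80.]
80 115 [-15. -34.  80.] [11. 38. 90.]
90 119 [-18. -46.  90.] [ 11.  49. 100.]
100 140 [-19. -56. 100.] [ 10.  58. 110.]
110 187 [-19. -56. 110.] [ 11.  64. 120.]
120 220 [-22. -56. 120.] [ 11.  65. 130.]
130 190 [-21. -32. 130.] [  7.  51. 140.]
140 104 [-13.  -5. 140.] [  8.  45. 150.]
150 70 [-35.  11. 150.] [ 11.  41. 160.]
160 190 [-39. -12. 160.] [ 28.  40. 170.]
170 209 [-39. -16. 170.] [ 27.  40. 180.]
```

Request:
step_arm([
  [0,-0.005,0,-0.02,0],
  [0,0,0,-0.023,0],
  [0,0,0,0,0],
])

```text
clock: 11.37
position: [0.6702, 0.0791, 0.1588]
ee_rot: [-0.704, 0.044, 0.707, 0.043]
ft_force: [-0.5, 0.1, -1.0]
grip_width: 0.004
```

Request:
step_arm([
  [0,-0.015,0.002,-0.004,0],
  [0,-0.015,0.002,-0.003,0],
  [0,-0.013,0.0015,-0.003,0],
  [0,-0.009,0.001,-0.003,0],
  [0,-0.008,0.001,-0.005,0],
  [0,-0.006,0.001,-0.006,0],
  [0,-0.006,0.001,-0.006,0],
  [0,0,0,0,0],
])

```text
clock: 12.03
position: [0.5994, 0.0895, 0.132]
ee_rot: [-0.705, 0.044, 0.706, 0.043]
ft_force: [-0.3, 0.6, 1.8]
grip_width: 0.002
```

```bash
python3 chk.py
```

```text
side 90 [(470, 14, 133.6), (480, 67, 140.1), (490, 49, 141.6), (520, 24, 196.3), (530, 36, 192.0), (540, 31, 184.0), (550, 37, 184.0), (560, 13, 168.2), (570, 73, 232.6), (580, 27, 156.6), (590, 16, 148.9)]
side 195 [(470, 32, 133.1), (480, 78, 140.3), (490, 58, 141.3), (520, 33, 196.1), (530, 46, 191.8), (540, 45, 184.3), (550, 65, 183.3), (560, 34, 170.4), (570, 95, 222.6), (580, 58, 157.6), (590, 47, 149.6), (600, 37, 141.8), (610, 39, 134.1), (620, 9, 130.5)]
top 90 [(600, 10, 140.9), (610, 16, 135.1), (620, 7, 128.9)]
top 195 [(470, 10, 136.1), (480, 56, 139.3), (490, 53, 140.2), (520, 14, 196.2), (530, 36, 193.5), (540, 25, 186.1), (550, 17, 177.5), (560, 5, 173.6)]
12.1333 [0.60034019 0.08936304 0.13254111] 0.584514822998099 0.1635130488056432 [-0.69130547 -0.11714252 -0.01717135]
```

Request:
step_arm([
  [0,-0.006,0.001,-0.006,0],
  [0,-0.003,0,-0.006,0],
  [0,-0.002,0,-0.006,0],
  [0,-0.0015,0,-0.006,0],
  [0,-0.001,0,-0.005,0],
  [0,0,0,-0.003,0],
  [0,0,0,0,0],
])

```text
clock: 12.72
position: [0.5862, 0.0905, 0.0995]
ee_rot: [-0.705, 0.044, 0.706, 0.044]
ft_force: [-0.5, 1.3, 1.7]
grip_width: -0.002
```

```bash
python3 chk.py
```

```text
side 90 [(470, 23, 135.2), (480, 59, 140.5), (490, 51, 141.5), (500, 33, 131.3), (510, 55, 131.6), (520, 49, 131.4), (530, 48, 133.2), (540, 49, 131.3), (550, 91, 132.1), (560, 52, 131.3), (570, 36, 130.9), (580, 6, 131.3)]
side 195 [(470, 29, 133.1), (480, 78, 140.4), (490, 59, 141.3), (500, 45, 130.7), (510, 68, 131.3), (520, 67, 131.4), (530, 72, 132.9), (540, 65, 130.9), (550, 148, 191.9), (560, 184, 221.2), (570, 155, 215.2), (580, 69, 130.6), (590, 60, 130.4), (600, 62, 130.3), (610, 64, 130.2), (620, 9, 130.4)]
top 90 [(580, 5, 129.3), (590, 11, 129.2), (600, 21, 129.7), (610, 28, 131.4), (620, 17, 129.2)]
top 195 [(470, 11, 135.0), (480, 57, 139.3), (490, 53, 140.1), (500, 21, 132.2), (510, 38, 131.0), (520, 28, 132.5), (530, 19, 130.1), (540, 11, 131.0)]
12.8167 [0.58651968 0.09035254 0.10014184] 0.5706787801190396 0.1627717679198656 [-0.82444507  0.011013    1.63961892]
```

Request:
step_arm([
  [0,0,0,-0.0015,0],
  [0,-0.005,0.0006,-0.0005,0],
  [0,-0.005,0.0006,0,0],
  [0,-0.005,0.0006,0,0],
  [0,-0.004,0.0005,0,0],
  [0,-0.003,0.0004,0,0],
  [0,0,0,0,0],
])

```text
clock: 13.4
position: [0.5643, 0.0932, 0.0986]
ee_rot: [0.706, -0.044, -0.706, -0.044]
ft_force: [-1.3, -0.1, 4.2]
grip_width: 0.001
```

Request:
step_arm([
  [0,-0.003,0.0004,-0.001,0],
  [0,-0.004,0.0005,0,0],
  [0,-0.004,0.0005,0,0],
  [0,-0.004,0.0005,0,0],
  [0,-0.003,0.0004,0,0],
  [0,0,0,0,0],
])

```text
clock: 13.9
position: [0.5475, 0.0953, 0.0983]
ee_rot: [0.706, -0.044, -0.705, -0.044]
ft_force: [1.2, -1.3, 9.0]
grip_width: -0.002
```

```bash
python3 chk.py
```

```text
side 90 [(470, 22, 133.3), (480, 63, 140.4), (490, 50, 141.5), (500, 33, 130.3), (510, 79, 135.0), (520, 40, 130.3), (530, 32, 130.3), (580, 5, 130.1), (590, 42, 130.7), (600, 23, 131.1)]
side 195 [(470, 34, 134.1), (480, 74, 140.3), (490, 61, 141.3), (500, 50, 130.0), (510, 155, 138.2), (520, 178, 222.1), (530, 164, 216.7), (540, 73, 130.6), (550, 68, 130.0), (560, 65, 130.2), (570, 68, 130.2), (580, 58, 130.2), (590, 66, 130.4), (600, 27, 131.1)]
top 90 [(530, 11, 129.6), (540, 17, 130.3), (550, 19, 130.7), (560, 37, 130.3), (570, 36, 129.7), (580, 45, 130.4), (590, 50, 129.9), (600, 29, 131.3)]
top 195 [(470, 4, 131.5), (480, 16, 139.0), (490, 7, 142.3)]
14.0 [0.54753621 0.09538745 0.09827169] 0.5313717495191543 0.16290713462207418 [ 1.04810815 -1.22192684  8.33173616]
```

Request:
step_arm([
  [0,-0.003,0.0004,0,0],
  [0,-0.002,0.0003,0,0],
  [0,-0.002,0.0003,0,0],
  [0,-0.001,0,0,0],
  [0,0,0,0,0],
])

```text
clock: 14.42
position: [0.547, 0.0953, 0.1004]
ee_rot: [0.711, -0.044, -0.7, -0.046]
ft_force: [31.3, -2.4, -2.9]
grip_width: 0.004
```

Request:
step_arm([
  [0,0.006,-0.0007,0,0],
  [0,0.003,-0.0004,0,0],
  [0,0,0,0.02,0],
  [0,0,0,0.035,0],
  [0,0,0,0.035,0],
  [0,0.03,0,0.035,0],
  [0,0.03,0,0.035,0],
  [0,0.035,-0.01,0.02,0],
  [0,0.035,-0.02,0,0],
  [0,0,-0.03,0,0],
  [0,0,-0.03,0,0],
  [0,0,0,0,0],
])

```text
clock: 15.42
position: [0.6724, -0.0022, 0.2685]
ee_rot: [-0.704, 0.048, 0.707, 0.046]
ft_force: [-0.0, -1.0, 0.2]
grip_width: 0.002
```

```bash
python3 chk.py side5.png; python3 - <<'E'
from h import *
for c in("side","top"):
    p=camera(c);u,v,z=uvz(p).T
    r=(v>110)&(v<215)&(u>495)&(u<560)&(z>135.5)&(z<146)
    f=(v>80)&(v<240)&(u>440)&(u<505)
    print(c,"ridge u",np.percentile(u[r],[5,50,95]).round(1),"front outer",np.percentile(u[f&(z>125)],[1,5]).round(1), "face z60-100",np.percentile(u[f&(z>60)&(z<100)],[5,50]).round(1) if (f&(z>60)&(z<100)).sum() else '')
    g=(v>90)&(v<230)&(z>120)&(z<135)&(u>500)&(u<620); print("flap fit",np.polyfit(u[g],z[g],1).round(4),"rear u",np.percentile(u[g&(z>128)],[50,95,99]).round(1))
E
```

```text
side 90 [(470, 15, 132.8), (480, 69, 140.0), (490, 48, 141.5), (500, 42, 136.0), (510, 60, 136.5), (520, 39, 135.2), (530, 48, 134.4), (540, 49, 133.7), (550, 49, 133.3), (560, 46, 132.2), (570, 46, 132.0), (580, 48, 131.5), (590, 46, 130.7), (600, 21, 130.8)]
side 195 [(470, 37, 132.9), (480, 79, 140.4), (490, 56, 141.4), (500, 66, 135.9), (510, 83, 136.5), (520, 58, 134.6), (530, 63, 134.2), (540, 65, 133.5), (550, 63, 133.0), (560, 58, 132.4), (570, 62, 131.8), (580, 63, 131.0), (590, 61, 130.6), (600, 25, 130.5)]
top 90 [(470, 9, 137.9), (480, 56, 139.5), (490, 55, 140.1), (500, 53, 134.5), (510, 57, 135.9), (520, 51, 133.2), (530, 55, 132.7), (540, 53, 132.9), (550, 52, 131.8), (560, 52, 132.0), (570, 48, 130.5), (580, 49, 130.7), (590, 40, 130.1), (600, 21, 130.1)]
top 195 [(470, 11, 135.5), (480, 56, 139.6), (490, 54, 141.2), (500, 55, 135.6), (510, 54, 136.1), (520, 51, 134.6), (530, 53, 133.8), (540, 52, 132.6), (550, 53, 133.3), (560, 50, 131.3), (570, 52, 130.8), (580, 50, 130.2), (590, 41, 130.4), (600, 23, 129.7), (620, 5, 126.5)]
15.5167 [0.67159187 0.00392292 0.26940323] 0.6658627931877218 0.0876228537114785 [-0.20252142  0.68044701  0.48363153]
side ridge u [496.2 512.4 529.1] front outer [479.1 479.4] face z60-100 [479.  479.6]
flap fit [-4.8400e-02  1.5968e+02] rear u [563.5 599.7 602.8]
top ridge u [496.2 517.4 550.9] front outer [478.9 479.4] face z60-100 [478.6 479. ]
flap fit [-3.220000e-02  1.489377e+02] rear u [557.9 600.3 604.4]
```

View pics/side5.png

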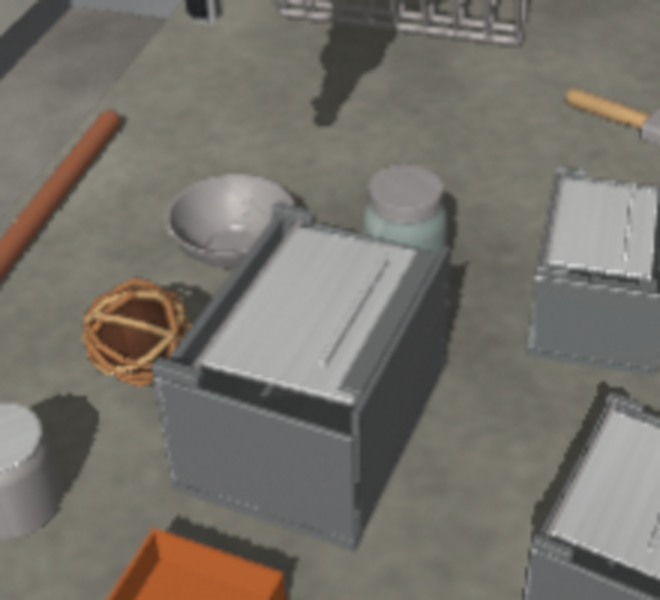

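```bash
python3 - <<'E'
from h import *
for c in("side","top"):
    u,v,z=uvz(camera(c)).T
    g=(v>110)&(v<215)&(u>503)&(u<600)&(z>125)&(z<148)
    a=np.polyfit(u[g&(u>525)],z[g&(u>525)],1);r=z-np.polyval(a,u)
    k=g&(r>3.5)&(u<535);print(c,"slope",a[0].round(3),"ridge u",k.sum(),np.median(u[k]).round(1),"rear",(u[(v>110)&(v<215)&(z>127)&(z<134)&(u>580)&(u<630)]).max().round(1))
print(ticket.hand_in())
E
```

```text
side slope -0.061 ridge u 85 516.4 rear 604.8
top slope -0.051 ridge u 124 518.7 rear 627.2
the job is handed in; nothing more can be done
None
```

The bin is closed up and the job is handed in: the front is shut, and the flap is down with its free edge under the lip, holding by itself with the arm clear.

1. **Front:** pushed to its stop at 19 N. It reads upright, with its outer face at 479 mm along the bin's axis both low down and at the top. It was still there after the flap was slid.
2. **Flap:** folded flat from behind, then pushed forward by its ridge until it stopped hard at 31 N. After letting go, its slope was 0.05–0.06 rad, matching the tucked 0.06. The ridge was at 516–519 mm, where about 517–518 mm is expected for the full 18 mm slide.

**What went wrong along the way:**
- **Fingertip height:** the real fingertips were about 30 mm above the reported tool position. I measured this in the images and allowed for it from then on.
- **First push on the front:** because of that, the fingertips rode over the top of the panel and pressed on the lip at about 9 N. That attempt left the front partly shut.
- **First fold:** the fingertips caught the ridge from the wrong side, with about 60 N upward and 37 N along x at the wrist. I backed off, and nothing looked displaced afterwards.

One last check disagreed: the top camera put the rear end of the flap at 627 mm, while the side camera gave 605 mm. The top reading probably picked up housing points behind the flap, so I went by the ridge position instead.

I didn't measure the bystanders again. In the last picture the ball, bowl, jar and brush look unmoved, as do the tin and scoop where they show. The clock was at about 16 s when I handed in.

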